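# Unpin and extend the telescoping brush handle

### The arm

A 7-joint arm with a two-finger parallel gripper is mounted at the origin on a cart in front of the work surface, level with it; the furniture and walls round the work are solid. World frame = base frame: x ahead of the robot, y to its left, z up, the work surface at z = 0. Lengths are in m, angles in rad, forces in N, time in s.
With the tool pointing down it reaches from about 0.375 to 0.925 m from the base axis. Payload 3.1 kg.
Tool frame: the origin (TCP) lies between the finger pads; the fingertips stand 19 mm ahead of it and the grasp point (between the pads) is the TCP; z points along the fingers, y is the direction in which the jaws open and shut (so a half turn about z gives the same grasp; the last joint's range is limited). The gripper opens to 85 mm and grips with 20 to 120 N. Pads are 22 mm wide; open, the fingers measure 114 mm over their backs; the gripper's body (76 mm by 85 mm) begins 54 mm behind the grasp point. The pads swing forward as they close: fully open they stand 13 mm farther back than shut.
Start: joints at [1.079, 0.383, 0.044, 1.598, -0.018, 1.161, -0.05], TCP at [0.249, -0.6, 0.25] pointing down, gripper open.
Joint ranges: [-2.61, 2.61], [-0.41, 2.15], [-1.48, 1.57], [0, 2.5], [-1.57, 4.71], [0.05, 1.97], [-2.85, 2.85]. Speed limits (rad/s): [2.79, 2.79, 3.14, 3.14, 3.14, 3.14, 3.14].

### API

Orientations are given as a unit quaternion [x, y, z, w].
In Python, from bench import move_ptp, movel, move_j, move_gripper, pause, inverse_kinematics, read_camera, camera_params, MotionError, sign_off, look_for, tip_of, read_time_s, read_qpos, read_joint_vel, read_effort, read_eef_pos, read_tcp_rot, read_ft_force, read_ft_torque, read_finger_gap gives the robot as it stands. Calls block until the motion is done:
- move_ptp(position, orientation): joint-space move of the TCP to a pose.
- movel(position, orientation=None, speed=0.15): straight line of the TCP; orientation=None keeps the orientation; speed is the mean speed in m/s.
- move_j(angles): joint-space move.
- move_gripper(opening, effort=None): finger opening in m; effort is the grip in N (None keeps the last); returns when the fingers have stopped.
- pause(seconds).
- inverse_kinematics(position, orientation): joint angles nearest the present ones, or None.
- read_camera(name): name is "scene" or "top" or "wrist"; returns the picture (480x640x3 uint8, red, green, blue); there is no depth.
- camera_params(name): a dict with "K" (3x3 intrinsics, pixels), "dist_coeffs" ([k1, k2, p1, p2, k3] as OpenCV has them; the pictures are not rectified), "camera_from_world" (4x4, takes a point from world to camera coordinates). Camera axes: x right, y down, z forward; pixel columns grow to the right and rows downward; lengths in m; the calibration is good to about 2 mm. A picture is of the moment at which its call begins: read the wrist's pose just before it. camera_params takes no time and is no camera call; for the wrist camera it gives the pose at the moment of the call.
A pose or a line that the arm cannot do raises MotionError and nothing moves.
- sign_off(): hands the job in, once; it reports no verdict.
Trained networks look in the newest picture that a camera, given by its name, has taken for a name from the list of things; names that differ only in an ending like _2 or _b are one class to them, and where a whole thing is asked for, a point or a joint stands for the part that bears it (a point fixed in the world has none). Each returns a list of dicts, best first, with "confidence" (0 to 1); they miss things now and then, are a little off and sometimes report something else, mostly with a low value. They report only what shows in the picture. A call takes as long as a camera call.
- look_for(camera, name): "at" ([column, row] in pixels, amid what is visible of it).
- tip_of(camera, name): "at" ([column, row] in pixels: a listed point, or the origin of a listed thing).
Readings, each from a call of its own:
- read_time_s(): time.
- read_qpos(): joint angles.
- read_joint_vel(): joint speeds.
- read_effort(): joint torques, N m.
- read_eef_pos(): TCP position.
- read_tcp_rot(): TCP orientation.
- read_ft_force(): force on the tool from outside, world axes, zero at the start.
- read_ft_torque(): the same for the moment, N m.
- read_finger_gap(): finger opening in m.
Only numpy, scipy, OpenCV 4.12 (cv2) and the standard library are available. Lean on these libraries where they do the work, as an engineer would, in place of code of your own. Each camera call takes 0.05 s, during which the arm holds its last target.

### The job

The long-reach scrub brush is clamped in its bench cradle, its telescoping handle pushed in and locked by the red-gripped pin. Draw the pin straight up out of its bore, park it upright in the open notch of the ledge beside it, hanging by its collar, and let it go; then pinch the handle so that its yellow side button is squeezed in and pull it straight out past the first stop to the second, last stop. Finish while still gripping the handle and holding it fully out against its return spring, and leave the agate slab, tape roll and rough stone where they lie.

Things in the scene. Friction and masses are not known exactly. Their poses are not given: they have to be found in the camera images.
- cradle: Fixed cradle: grey foot plate, pale brushed-metal sleeve (48 wide, x -45 to +115 mm, top z 62), dark clamp block (46 x 52, top z 72) with a ledge on its +y side. Origin: bench level under the tube's axis, which is at z 45 mm. -x: the way the handle is pulled out; +y: side of ledge and yellow button; z up. Brush head (153 mm across, 50 high) at x +152. The handle is at x -96, bore at x +22.5.
- bore (a point): Centre of the mouth of the vertical bore, on top of the clamp block, 72 mm above the bench. The bore is 12 mm wide and goes through the sleeve and the inner tube; the pin stands 45 mm deep in it at the start, and blocks the tube while it is in.
- notch (a point): Centre of the parking notch, on top of the ledge, 72 mm above the bench, 58 mm to the cradle's +y side of the bore: a 14 mm wide slot through the 10 mm thick ledge, open above, below and at its outer (+y) end; it begins 10 mm inward (-y) and ends 19 mm outward of this point. The pin can be lowered in from above; below the ledge 52 mm are free.
- pin_grip (a point): Loose pin, middle of the grasp on its red round grip (20 mm diameter, from 19 mm below this point to 15 mm above). Below it a steel collar (26 mm wide, 4 high), then a steel shaft, 10 mm diameter, 45 long. The collar's underside, which rests on block or ledge, is 23 mm below this point, the shaft's end 68 mm below. z: up along the pin. About 60 g, upright; its yaw means nothing.
- pin_collar (a point): The centre of the underside of the pin's collar; lies at the bore's mouth when the pin is in, and at the notch point when it is parked.
- handle (a point): Centre of the black handle on the tube's end, 45 mm above the bench: 46 mm long along the cradle's x, 24 thick along y, 40 high, with a flange (34 wide, 46 high, 6 thick) at its outer (-x) end; 28 mm from the sleeve when pushed in. Axes as the cradle's. Pinch it from above across y: one finger on the yellow button, the other on the plain opposite face.
- button_face (a point): Middle of the face of the yellow button (26 mm along x, 24 high) on the handle's +y face, 45 mm above the bench; 19 mm to the +y side of the tube's axis when out, 14 mm when fully in. Handle and button measure 31 mm across y with the button out, 26 mm with it in. Pressed toward the cradle's -y.
- button (a joint): Travel of the yellow button: 0 out, 0.005 m fully in; sprung, 2 N at the start of the press and 6 N fully in. It must be in by about 4 mm for the tube to leave its pushed-in position or the first stop.
- tele (a joint): How far the tube is drawn out: 0 pushed in; 0.050 m first stop (the catch snaps in if the button is out); 0.100 m second and last stop, a plain end stop without a catch. A return spring pulls it in with 3 N (pushed in) to 6 N (fully out). At the sleeve's mouth a black line shows at the first stop, two red lines at the second.
- slab: Bystander: sawn agate slab with brown and white bands, 67 x 94 x 8 mm, loose on the bench; origin at the centre of its underside.
- tape: Bystander: black tape roll, 62 mm wide, 19 mm high, loose on the bench; origin at the centre of its underside.
- rough: Bystander: brown rough stone, 44 x 52 x 36 mm, loose on the bench; origin at the centre of its underside.

How it is judged:
On the way, in this order (a step that is already met when the one before it is completed fails the run):
1. the pin is drawn clear up out of the bore, the handle still pushed in (z of pin_collar in the frame of bore above 0.044 m and value of joint tele below 0.008 m), for 0.1 s.
2. the pin is parked upright in the notch, collar on the ledge, and let go; the handle still pushed in (horizontal distance between pin_collar and notch below 0.01 m and z of pin_collar in the frame of notch between -0.004 and 0.004 m and angle between pin_grip's own z axis and vertical below 0.15 rad and contact force between the fingers and pin below 0.1 N and value of joint tele below 0.008 m), for 0.2 s.
3. the button is squeezed in while the handle is still pushed in (value of joint button above 0.0032 m and contact force between the fingers and tele above 1 N and value of joint tele below 0.02 m), for 0.1 s.
4. the handle is gripped and pulled past the first stop (value of joint tele above 0.058 m and contact force between the fingers and tele above 1 N), for 0.1 s.
At the end, for the whole second after the job is handed in: The fingers grip the handle (more than 2 N) and hold it still at the second stop (tube drawn out more than 95 of 100 mm) while the pin stands parked in the notch: within 10 mm of the notch point, collar within 4 mm of the ledge's top, tilted less than 0.15 rad, untouched by the robot (value of joint tele above 0.095 m and contact force between the fingers and tele above 2 N and velocity of joint tele between -0.01 and 0.01 m/s and horizontal distance between pin_collar and notch below 0.01 m and z of pin_collar in the frame of notch between -0.004 and 0.004 m and angle between pin_grip's own z axis and vertical below 0.15 rad and contact force between each of the arm, the fingers and pin below 0.1 N); the arm keeps its last pose, push and grip.
It fails at once if the slab, the tape roll or the rough stone is moved more than 20 mm (distance of any of slab, tape, rough from where it was at the start of the episode above 0.02 m).
It also fails if it takes over 48 s, if anything falls off the work surface, if the arm or the gripper's body presses on something with over 40 N, if the wrist force passes 120 N, or if a joint passes its speed limit or range.

## Working session

There is one attempt and no reset: what is moved stays moved. The work goes in short steps, each a Python script; the robot and the scene stay as the last script left them, time stands still between calls to the robot, and variables do not carry over. Pictures are saved under pics/ and viewed, and the job is handed in when it is done.

```bash
ls; mkdir -p pics
python3 - <<'E'
from bench import *
import cv2, numpy as np
for c in ["scene","top","wrist"]:
    im=read_camera(c); cv2.imwrite(f"pics/{c}0.png",cv2.cvtColor(im,cv2.COLOR_RGB2BGR))
    p=camera_params(c); print(c,np.round(p["K"],1).tolist(),p["dist_coeffs"]); print(np.round(p["camera_from_world"],3).tolist())
    for n in ["bore","notch","pin_grip","pin_collar","handle","button_face","cradle","slab","tape","rough"]:
        r=tip_of(c,n)[:2]; print(n,[(np.round(x["at"],1).tolist(),round(x["confidence"],2)) for x in r])
print(read_time_s(),read_eef_pos(),read_tcp_rot(),read_ft_force())
E
```

```text
pics
scene [[537.2, 0.0, 325.0], [0.0, 537.2, 235.0], [0.0, 0.0, 1.0]] [-0.01897177  0.          0.          0.          0.        ]
[[-0.756, -0.655, -0.013, 0.395], [-0.424, 0.504, -0.752, 0.306], [0.499, -0.563, -0.659, 1.074], [0.0, 0.0, 0.0, 1.0]]
bore [([316.5, 264.6], 0.86)]
notch [([338.1, 274.3], 0.95)]
pin_grip [([316.3, 260.1], 0.42)]
pin_collar [([315.1, 265.9], 0.59)]
handle [([336.6, 245.4], 0.92)]
button_face [([345.0, 243.1], 0.39), ([210.2, 402.8], 0.39)]
cradle [([317.9, 283.0], 0.7)]
slab [([431.1, 197.8], 0.66), ([311.5, 265.5], 0.23)]
tape [([173.4, 349.3], 0.83)]
rough [([211.2, 402.8], 0.92)]
top [[458.0, 0.0, 311.7], [0.0, 458.0, 244.4], [0.0, 0.0, 1.0]] [-0.11940739  0.          0.          0.          0.        ]
[[0.005, -1.0, -0.003, -0.013], [-0.983, -0.005, -0.186, 0.537], [0.186, 0.004, -0.983, 1.116], [0.0, 0.0, 0.0, 1.0]]
bore [([283.8, 260.2], 0.75)]
notch [([281.4, 259.3], 0.71)]
pin_grip [([285.0, 255.6], 0.53), ([152.6, 279.7], 0.25)]
pin_collar [([284.2, 257.3], 0.41)]
handle [([327.5, 252.0], 0.69)]
button_face [([331.9, 258.9], 0.44)]
cradle [([293.4, 260.4], 0.96)]
slab [([468.6, 270.1], 0.81)]
tape [([165.3, 225.1], 0.76)]
rough [([331.6, 259.7], 0.74), ([151.3, 281.8], 0.63)]
wrist [[392.8, 0.0, 316.7], [0.0, 392.8, 241.0], [0.0, 0.0, 1.0]] [0.02585762 0.         0.         0.         0.        ]
[[0.384, -0.923, -0.001, -0.65], [-0.879, -0.365, 0.308, -0.041], [-0.284, -0.117, -0.952, 0.38], [0.0, 0.0, 0.0, 1.0]]
bore []
notch []
pin_grip []
pin_collar []
handle []
button_face []
cradle []
slab []
tape []
rough []
1.65 [ 0.2494372  -0.60023256  0.250272  ] [ 9.80675122e-01  1.95643309e-01  2.44468864e-05 -2.01353800e-05] [-0.83838587 -0.18079009  0.45828863]
```

View pics/scene0.png

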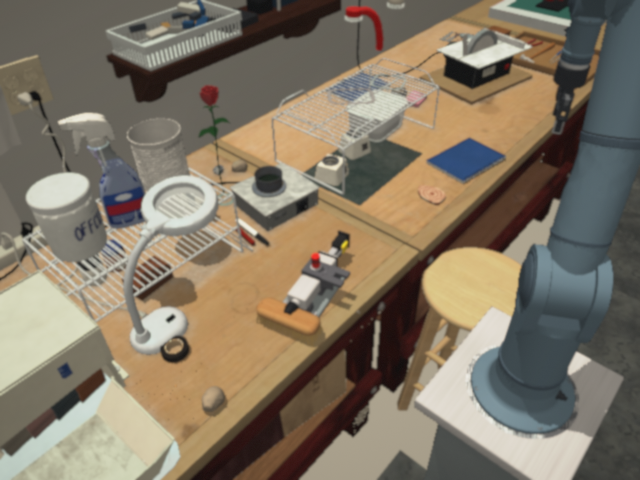

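View pics/top0.png

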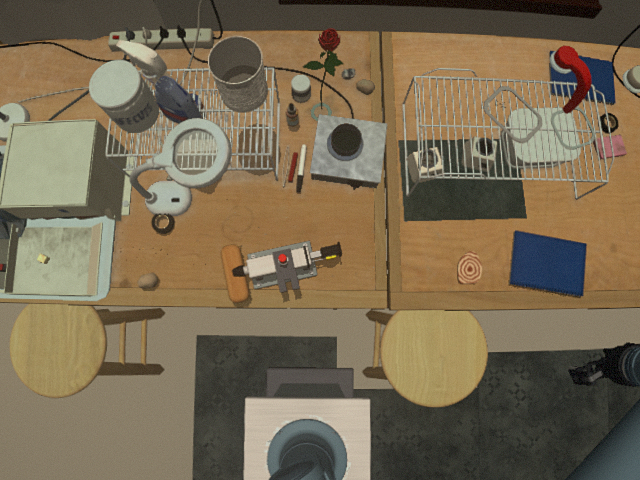

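```bash
cat > h.py <<'E'
from bench import *
import cv2, numpy as np
from scipy.spatial.transform import Rotation as R
def ray(p,uv):
    K=np.array(p["K"]);d=np.array(p["dist_coeffs"]);T=np.array(p["camera_from_world"])
    n=cv2.undistortPoints(np.array([[uv]],float),K,d)[0,0]
    return -T[:3,:3].T@T[:3,3], T[:3,:3].T@np.array([n[0],n[1],1.])
def onz(p,uv,z):
    o,v=ray(p,uv); return o+v*(z-o[2])/v[2]
def proj(p,X):
    T=np.array(p["camera_from_world"]);X=np.atleast_2d(X).astype(float)
    return cv2.projectPoints(X,cv2.Rodrigues(T[:3,:3])[0],T[:3,3],np.array(p["K"]),np.array(p["dist_coeffs"]))[0][:,0]
def snap(c,f,box=None,s=1):
    im=read_camera(c)[:,:,::-1].copy()
    if box: a,b,e,g=box; im=im[b:g,a:e]
    if s!=1: im=cv2.resize(im,None,fx=s,fy=s,interpolation=cv2.INTER_CUBIC)
    cv2.imwrite(f,im)
E
python3 - <<'E'
from h import *
t=camera_params("top");s=camera_params("scene")
H=dict(bore=.072,notch=.072,pin_grip=.095,pin_collar=.072,handle=.045,button_face=.045,cradle=0,slab=0,tape=0,rough=0)
T=dict(bore=(283.8,260.2),notch=(281.4,259.3),pin_grip=(285,255.6),handle=(327.5,252),button_face=(331.9,258.9),cradle=(293.4,260.4),slab=(468.6,270.1),tape=(165.3,225.1),rough=(151.3,281.8))
S=dict(bore=(316.5,264.6),notch=(338.1,274.3),pin_grip=(316.3,260.1),handle=(336.6,245.4),button_face=(345,243.1),cradle=(317.9,283),slab=(431.1,197.8),tape=(173.4,349.3),rough=(211.2,402.8))
for n in T: print(n,onz(t,T[n],H[n]).round(3),onz(s,S[n],H[n]).round(3))
im=cv2.imread("pics/top0.png")[225:315,210:360];cv2.imwrite("pics/topz.png",cv2.resize(im,None,fx=5,fy=5,interpolation=cv2.INTER_CUBIC))
im=cv2.imread("pics/scene0.png")[220:340,245:365];cv2.imwrite("pics/scenez.png",cv2.resize(im,None,fx=5,fy=5,interpolation=cv2.INTER_CUBIC))
E
```

```text
bore [0.493 0.058 0.072] [0.499 0.056 0.072]
notch [0.495 0.064 0.072] [0.441 0.048 0.072]
pin_grip [0.501 0.054 0.095] [0.493 0.063 0.095]
handle [ 0.519 -0.051  0.045] [ 0.525 -0.047  0.045]
button_face [ 0.501 -0.062  0.045] [ 0.514 -0.067  0.045]
cradle [0.504 0.038 0.   ] [0.505 0.048 0.   ]
slab [ 0.479 -0.429  0.   ] [ 0.479 -0.417  0.   ]
tape [0.599 0.388 0.   ] [ 0.612  0.397 -0.   ]
rough [0.444 0.416 0.   ] [0.45  0.428 0.   ]
```

View pics/topz.png

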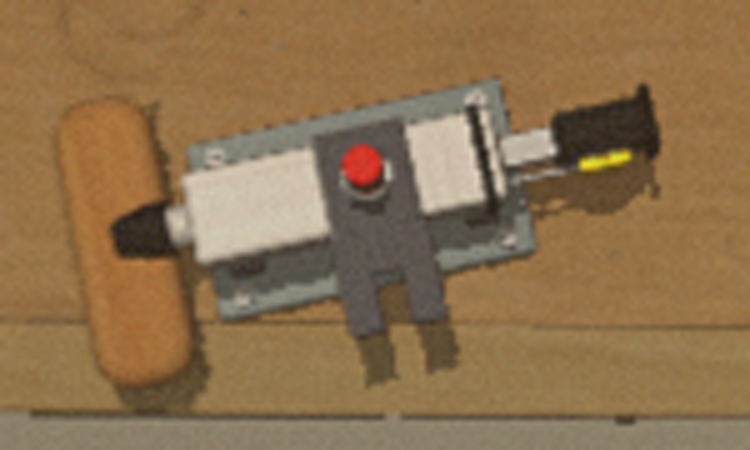

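View pics/scenez.png

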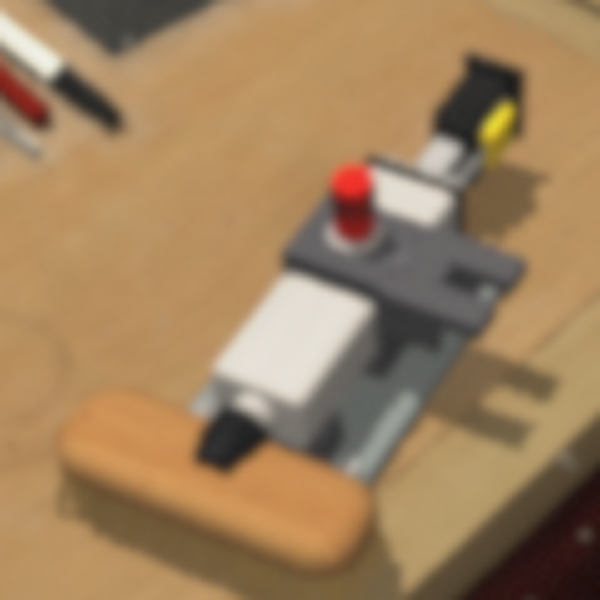

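Run:
```python
from h import *
a=np.deg2rad(6.8); q=[np.cos(a),np.sin(a),0,0]
print(inverse_kinematics([.49,.02,.28],q),inverse_kinematics([.44,.045,.1],q))
move_ptp([.49,.02,.28],q)
p=camera_params("wrist"); 
snap("wrist","pics/w1.png")
for n in ["bore","notch","pin_grip","pin_collar","handle","button_face","cradle"]:
    z=dict(bore=.072,notch=.072,pin_grip=.095,pin_collar=.072,handle=.045,button_face=.045,cradle=0)[n]
    for x in tip_of("wrist",n)[:2]: print(n,np.round(x["at"],1),round(x["confidence"],2),onz(p,x["at"],z).round(4))
print(read_time_s(),read_eef_pos(),read_qpos(),read_ft_force())
```

```text
[ 0.4324476   0.08736466 -0.58004906  1.91362676  0.05229066  1.15534045
 -1.50040364] [ 0.38232348  0.26668695 -0.62339058  2.1751628   0.22500439  0.76089629
 -1.72180581]
bore [270.1 195. ] 0.79 [0.4931 0.0602 0.072 ]
notch [269.2 258.1] 0.94 [0.4366 0.0497 0.072 ]
pin_grip [263.5 200.7] 0.8 [0.4925 0.0628 0.095 ]
pin_collar [269.2 193. ] 0.72 [0.4946 0.0613 0.072 ]
handle [399.8 193.1] 0.67 [ 0.5167 -0.0537  0.045 ]
button_face [268.9 194.6] 0.69 [0.4873 0.0633 0.045 ]
button_face [400.2 206.9] 0.5 [ 0.5044 -0.0579  0.045 ]
cradle [297.2 180.1] 0.63 [0.4989 0.0413 0.    ]
4.4167 [0.49004304 0.01982117 0.27996336] [ 0.43267333  0.08750853 -0.57989254  1.91356299  0.05227369  1.15532812
 -1.50038892] [-0.76804838  0.58519353  0.01546022]
```

View pics/w1.png

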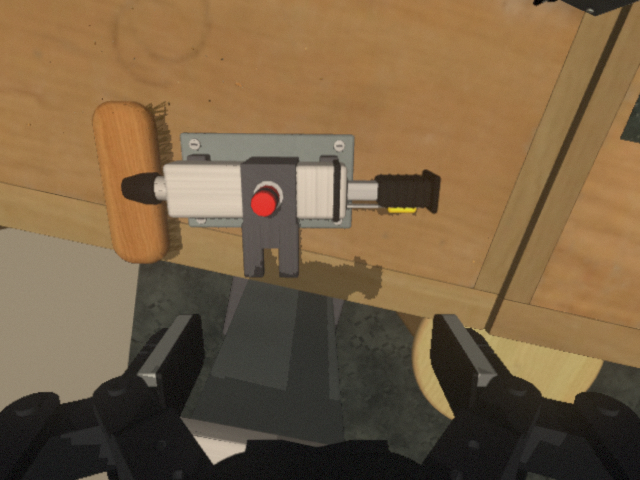

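Run:
```python
import cv2
im=cv2.imread("pics/w1.png")[120:290,155:355];cv2.imwrite("pics/w1z.png",cv2.resize(im,None,fx=4,fy=3.5,interpolation=cv2.INTER_CUBIC))
```

```text
(no output)
```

View pics/w1z.png

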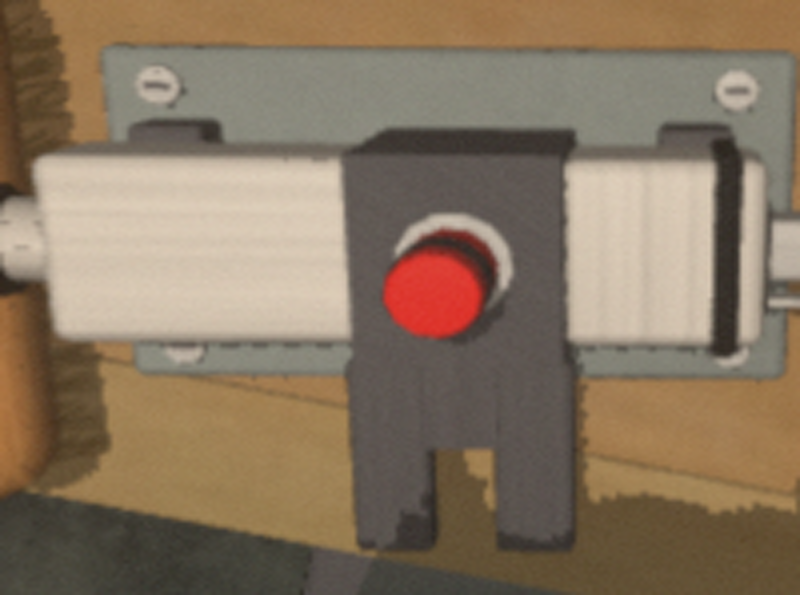

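```bash
cat > fit.py <<'E'
from h import *
from scipy.optimize import least_squares
def fit(p,P,px):
    f=lambda v:(proj(p,np.c_[(R.from_euler('z',v[2]).as_matrix()[:2,:2]@P[:,:2].T).T+v[:2],P[:,2]])-px).ravel()
    s=least_squares(f,[.505,.04,1.78],loss='soft_l1'); return s.x,f(s.x).reshape(-1,2)
E
python3 - <<'E'
from fit import *
p=camera_params("wrist")
D=[((22.5,0,76),(453,264)),((22.5,0,110),(435,292)),((-.5,-26,72),(345,155)),((45.5,-26,72),(565,157)),((15.5,48,72),(497,448)),((29.5,48,72),(435,448)),((-45,0,62),(766,248)),((115,0,62),(46,248))]
D[2],D[3]=((45.5,-26,72),(345,155)),((-.5,-26,72),(565,157))
P=np.array([d[0] for d in D])/1000.;px=np.array([(d[1][0]/4+155,d[1][1]/3.5+120) for d in D])
v,r=fit(p,P,px);print(v,np.rad2deg(v[2]));print(r.round(1))
def w(x,y):return v[:2]+R.from_euler('z',v[2]).as_matrix()[:2,:2]@[x,y]
for n,q in dict(bore=(.0225,0),notch=(.0225,.058),handle=(-.096,0)).items():print(n,w(*q).round(4))
E
```

```text
[0.498412   0.04002894 1.80442377] 103.38586648980291
[[ 0.8 -0. ]
 [ 0.1  0.8]
 [-0.4 -0.8]
 [-0.1 -1.1]
 [ 0.  -0.3]
 [-0.2 -0.3]
 [ 1.3  1.7]
 [-1.5  0.8]]
bore [0.4932 0.0619]
notch [0.4368 0.0485]
handle [ 0.5206 -0.0534]
```

Run:
```python
from h import *
a=np.deg2rad(6.7); q=[np.cos(a),np.sin(a),0,0]
move_ptp([.4932,.0617,.18],q)
move_gripper(.05,25)
p=camera_params("wrist"); snap("wrist","pics/w2.png")
for n,z in [("pin_grip",.095),("pin_collar",.072),("bore",.072),("notch",.072)]:
    for x in tip_of("wrist",n)[:2]: print(n,np.round(x["at"],1),round(x["confidence"],2),onz(p,x["at"],z).round(4))
print(proj(p,[[.4932,.0619,.11],[.4932,.0619,.076],[.4368,.0485,.072]]).round(1))
print(read_time_s(),read_eef_pos(),read_ft_force())
```

```text
pin_grip [312.6 258.4] 0.82 [0.4937 0.0635 0.095 ]
pin_collar [316.6 247.1] 0.97 [0.4933 0.061  0.072 ]
pin_collar [482.7 259.5] 0.5 [ 0.5094 -0.0424  0.072 ]
notch [314.2 332.4] 0.87 [0.4341 0.0487 0.072 ]
notch [484.9 260.3] 0.49 [ 0.5092 -0.0439  0.072 ]
[[315.  269.8]
 [315.2 249. ]
 [315.3 329. ]]
5.6167 [0.49317196 0.06167074 0.18001708] [ 0.17158728 -0.37644345 -0.53313519]
```

View pics/w2.png

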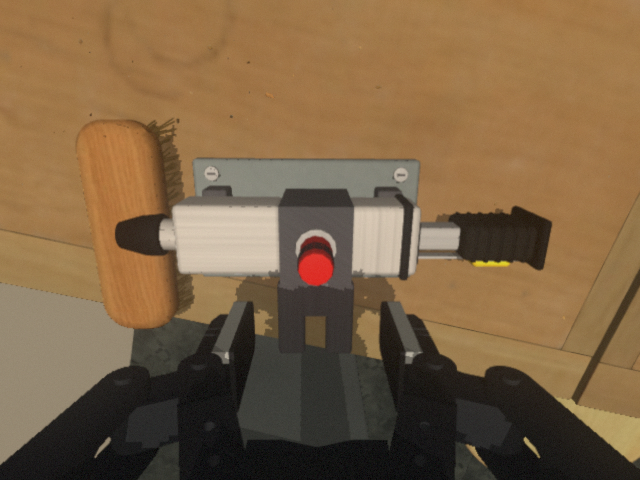

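Run:
```python
from h import *
movel([.494,.0614,.098],speed=.1)
print(read_ft_force())
move_gripper(.0,25); print(read_finger_gap(),read_ft_force(),read_eef_pos())
movel([.494,.0614,.108],speed=.05); print(read_ft_force())
movel([.494,.0614,.160],speed=.1); print(read_ft_force())
snap("wrist","pics/w3.png"); snap("scene","pics/s3.png",(245,180,365,300),5)
print(read_finger_gap(),read_time_s(),read_eef_pos())
```

```text
[0.54943207 0.262985   0.50974549]
0.019168898275619396 [-0.72691329 -0.15852253  4.10052122] [0.49468977 0.06142893 0.09878084]
[-0.51803453  0.41105495 -1.1091448 ]
[-0.82100123  0.3897295  -0.82516177]
0.019086140070134556 8.075 [0.49303391 0.06111854 0.15907428]
```

View pics/w3.png

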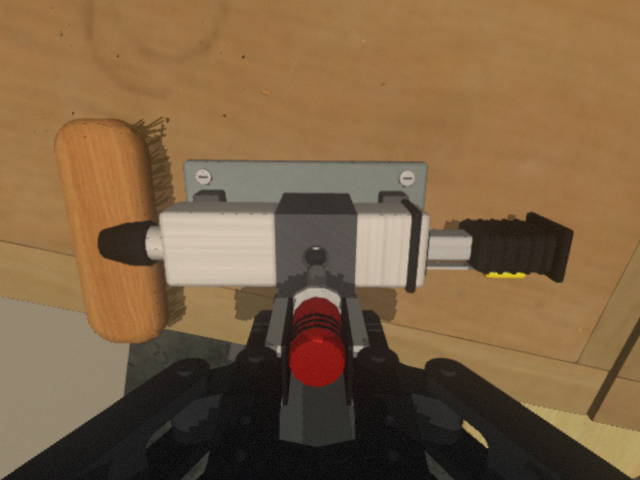

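View pics/s3.png

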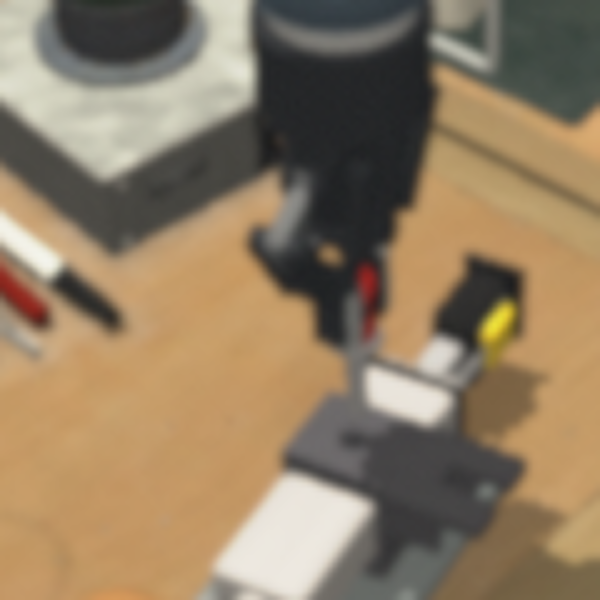

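Run:
```python
from h import *
p=camera_params("wrist"); print(onz(p,(316,256),.072).round(4),read_eef_pos(),read_qpos().round(3) if hasattr(read_qpos(),'round') else 0)
b=onz(p,(316,256),.072)
read_camera("wrist")
for n,z in [("bore",.072),("notch",.072),("pin_collar",read_eef_pos()[2]-.026)]:
    for x in tip_of("wrist",n)[:2]: print(n,np.round(x["at"],1),round(x["confidence"],2),onz(p,x["at"],z).round(4))
t=np.array([.494,.0614])+[-.0564,-.0134]
movel([t[0],t[1],.160],speed=.1)
snap("wrist","pics/w4.png"); snap("top","pics/t4.png",(240,225,340,300),7); snap("scene","pics/s4.png",(245,180,365,300),5)
print(read_time_s(),read_eef_pos(),read_ft_force())
```

```text
[0.4941 0.0617 0.072 ] [0.49303391 0.06111854 0.15907428] [ 0.339  0.262 -0.604  2.016  0.186  0.918 -1.7  ]
bore [316.8 258.9] 0.78 [0.4925 0.0608 0.072 ]
pin_collar [315.8 312.3] 0.72 [0.4912 0.0609 0.133 ]
pin_collar [501.9 271.5] 0.42 [ 0.5271 -0.0085  0.133 ]
9.1583 [0.4384613  0.04830549 0.16027139] [ 0.13269501  0.71597662 -0.09305919]
```

View pics/w4.png

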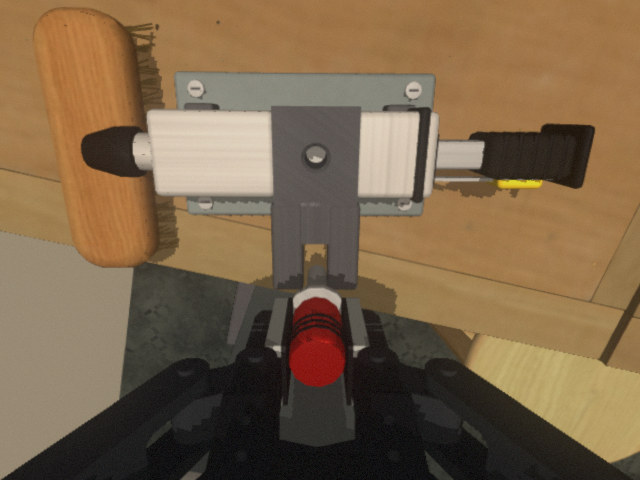

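View pics/s4.png

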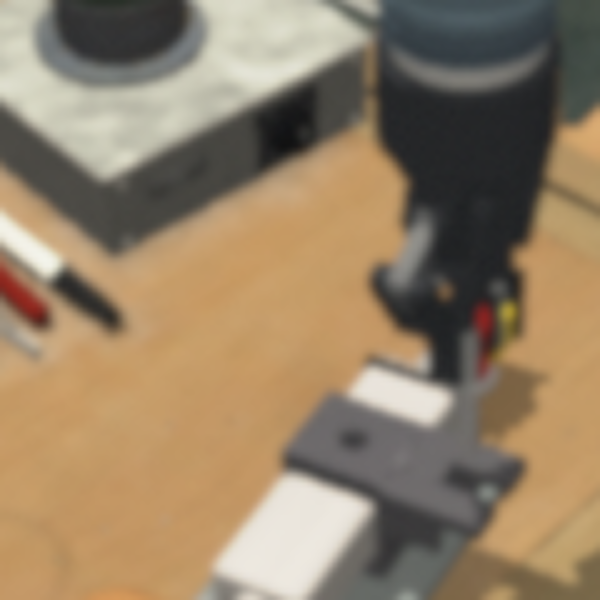

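Run:
```python
from h import *
p=camera_params("wrist"); print("bore",onz(p,(315.5,155),.072).round(4),"edge",onz(p,(316,243.5),.072).round(4))
for z in [.148,.130,.112,.104,.1005]:
    movel([.4374,.048,z],speed=.08); f=read_ft_force(); print(z,np.round(f,2),np.round(read_eef_pos(),4))
    if f[2]>6: print("contact");break
snap("wrist","pics/w5.png"); snap("scene","pics/s5.png",(245,180,365,300),5)
```

```text
bore [0.4946 0.0622 0.072 ] edge [0.4467 0.0506 0.072 ]
0.148 [-0.08 -0.57 -0.78] [0.4368 0.048  0.1473]
0.13 [ 0.85  0.14 -0.39] [0.4369 0.048  0.1295]
0.112 [-0.37 -0.49 -1.11] [0.4369 0.048  0.1116]
0.104 [-0.56 -0.31 -1.04] [0.4371 0.048  0.1038]
0.1005 [-0.12  0.44  0.17] [0.4373 0.048  0.1004]
```

View pics/w5.png

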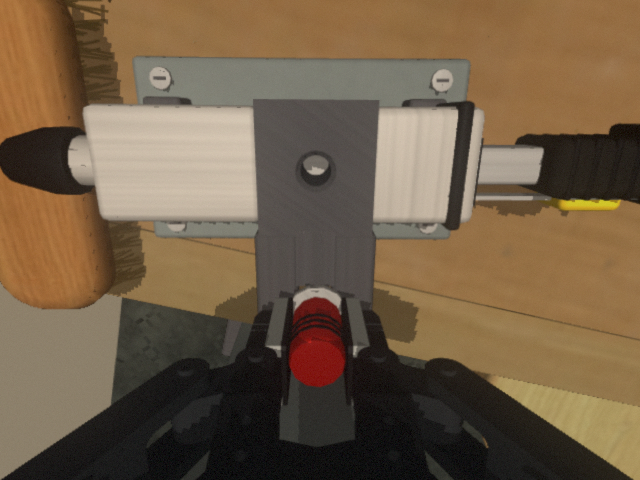

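View pics/s5.png

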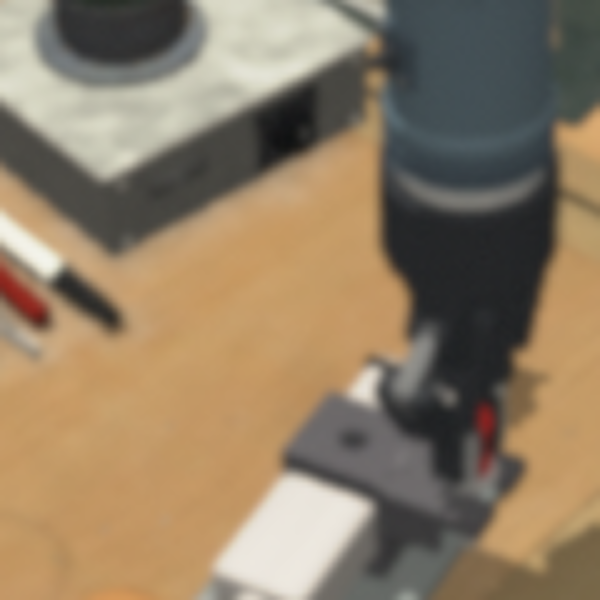

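Run:
```python
from h import *
for z in [.0992,.0983,.0975,.0967]:
    movel([.4374,.048,z],speed=.03); f=read_ft_force(); print(z,np.round(f,2),np.round(read_eef_pos(),4))
    if f[2]>3: print("contact");break
move_gripper(.032); print(read_ft_force(),read_finger_gap())
move_gripper(.05); pause(.3)
z=read_eef_pos()[2]
movel([.4374,.048,.2],speed=.1)
p=camera_params("wrist"); snap("wrist","pics/w6.png"); snap("scene","pics/s6.png",(245,180,365,300),5)
for n,zz in [("pin_grip",.095),("pin_collar",.072),("handle",.045),("button_face",.045)]:
    for x in tip_of("wrist",n)[:2]: print(n,np.round(x["at"],1),round(x["confidence"],2),onz(p,x["at"],zz).round(4))
print(read_time_s())
```

```text
0.0992 [-0.34 -0.3  -0.25] [0.4374 0.048  0.0992]
0.0983 [-1.88  0.24  4.72] [0.4376 0.048  0.0987]
contact
[-0.44115862 -0.83295926  0.13071044] 0.0321522861568513
pin_grip [315.1 252.6] 0.65 [0.4337 0.0481 0.095 ]
pin_collar [319.4 238.4] 0.95 [0.4362 0.0458 0.072 ]
handle [490.9 144.3] 0.9 [ 0.5207 -0.0546  0.045 ]
button_face [488.3 172.8] 0.97 [ 0.5021 -0.06    0.045 ]
13.675
```

View pics/w6.png

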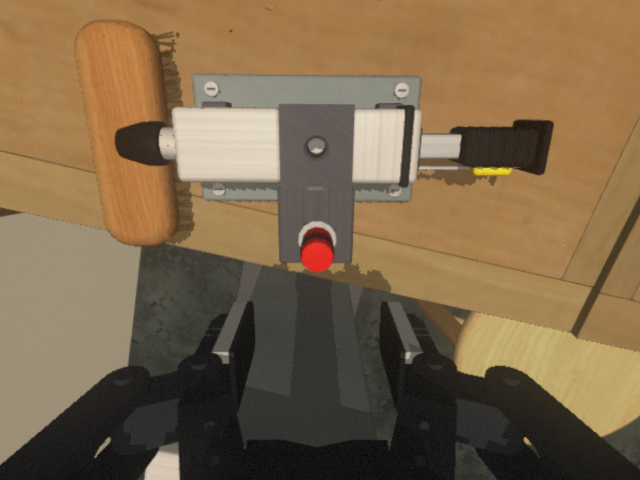

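View pics/s6.png

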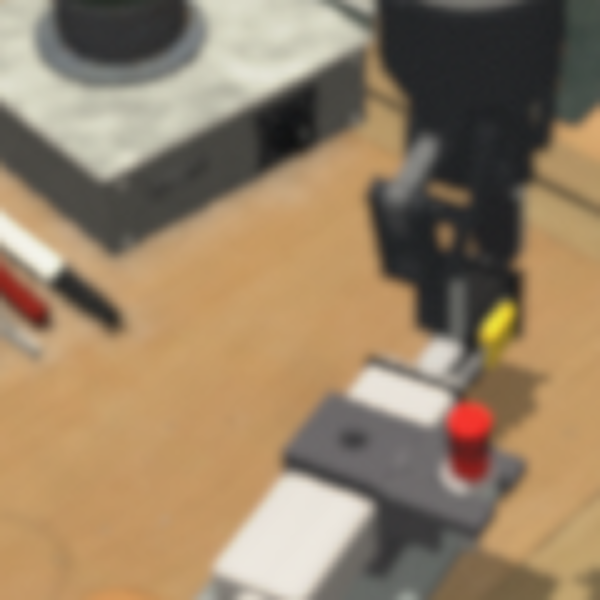

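Run:
```python
from h import *
yaw=np.deg2rad(103.4); X=np.array([np.cos(yaw),np.sin(yaw),0]);Y=np.array([-np.sin(yaw),np.cos(yaw),0])
hnd=np.array([.5213,-.0537,0])+.001*Y
best=[]
for s in (1,-1):
    M=np.c_[np.cross(s*Y,[0,0,-1]),s*Y,[0,0,-1]]; q=R.from_matrix(M).as_quat()
    for d in (0,.11):
        p=hnd-d*X
        for z in (.2,.045):
            j=inverse_kinematics([p[0],p[1],z],q); print(s,d,z,None if j is None else np.round(j,2))
print(np.round(read_qpos(),2))
```

```text
1 0 0.2 [-0.41  0.21  0.48  1.97 -0.12  0.99 -2.78]
1 0 0.045 [-0.39  0.48  0.48  2.06 -0.34  0.69 -2.59]
1 0.11 0.2 [ 0.5   0.31 -0.34  1.83  0.12  1.03 -2.79]
1 0.11 0.045 [-0.    0.51  0.26  1.94 -0.19  0.72 -2.53]
-1 0 0.2 [ 0.61  0.26 -0.66  1.92  0.19  1.02  0.1 ]
-1 0 0.045 [ 0.57  0.52 -0.63  2.01  0.45  0.75 -0.1 ]
-1 0.11 0.2 [ 0.71  0.34 -0.58  1.82  0.22  1.04  0.28]
-1 0.11 0.045 [ 0.69  0.58 -0.58  1.9   0.43  0.79  0.11]
[ 0.42  0.08 -0.63  2.11  0.06  0.97 -1.58]
```

```bash
cat >> h.py <<'E'
yaw=np.deg2rad(103.4); X=np.array([np.cos(yaw),np.sin(yaw),0]);Y=np.array([-np.sin(yaw),np.cos(yaw),0])
HQ=R.from_matrix(np.c_[np.cross(-Y,[0,0,-1]),-Y,[0,0,-1]]).as_quat()
E
python3 - <<'E'
from h import *
hnd=np.array([.5213,-.0537,0])+.001*Y
move_ptp(hnd+[0,0,.16],HQ); move_gripper(.06,50)
p=camera_params("wrist"); snap("wrist","pics/w7.png")
for n,zz in [("handle",.045),("button_face",.045)]:
    for x in tip_of("wrist",n)[:2]: print(n,np.round(x["at"],1),round(x["confidence"],2),onz(p,x["at"],zz).round(4))
print(proj(p,[hnd+[0,0,.065]+Y*a+X*b for a,b in((-.013,-.017),(-.013,.023),(.011,.023))]).round(0).tolist())
print(read_time_s(),read_eef_pos())
E
```

```text
handle [315.4 242.3] 0.74 [ 0.5189 -0.0532  0.045 ]
button_face [286.7 241.1] 0.61 [ 0.5009 -0.0567  0.045 ]
[[339.0, 281.0], [340.0, 217.0], [298.0, 217.0]]
15.55 [ 0.52033442 -0.0538424   0.16009755]
```

View pics/w7.png

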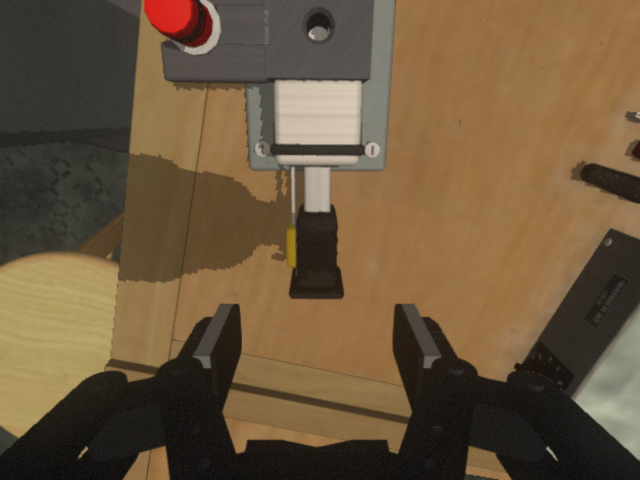

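Run:
```python
from h import *
hnd=np.array([.5208,-.0537,0])+.001*Y+.002*X
movel(hnd+[0,0,.09],speed=.1); print(read_ft_force())
movel(hnd+[0,0,.045],speed=.08); print(np.round(read_ft_force(),2),read_eef_pos())
move_gripper(.034,50); print(np.round(read_ft_force(),2),read_finger_gap())
snap("wrist","pics/w8.png")
move_gripper(0,50); pause(.2);print(np.round(read_ft_force(),2),read_finger_gap(),read_eef_pos(),read_time_s())
snap("wrist","pics/w9.png")
```

```text
[0.22243693 0.13105544 0.38879577]
[ 0.16 -0.33 -0.71] [ 0.51939371 -0.05180063  0.04477925]
[-1.7  -0.32  2.2 ] 0.03402088314836665
[-0.35 -1.18  3.07] 0.023249229620471296 [ 0.51983051 -0.05217834  0.04530749] 17.975
```

View pics/w9.png

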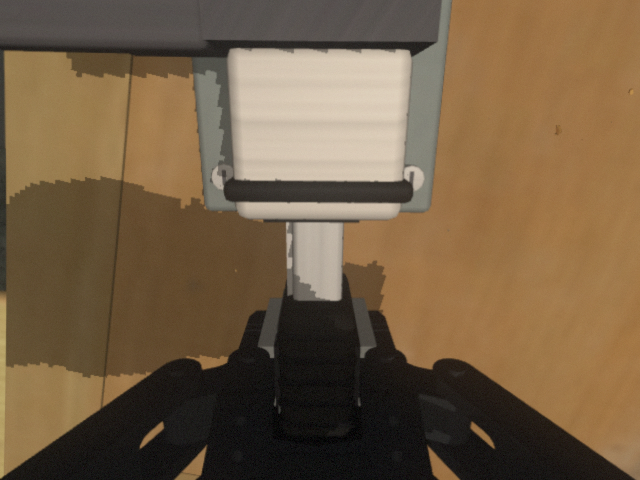

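Run:
```python
from h import *
hnd=np.array([.5208,-.0537,0])+.001*Y+.002*X
e0=np.array(read_eef_pos())
for d in (.012,.04,.065):
    movel(hnd-d*X+[0,0,.045],speed=.06); f=np.array(read_ft_force()); e=np.array(read_eef_pos())-e0
    print(d,"fX %.2f fY %.2f fz %.2f"%(f@X,f@Y,f[2]),"moved",(-e@X).round(4),(e@Y).round(4),read_finger_gap(),read_time_s())
    if abs(f@X)>20: break
snap("wrist","pics/w10.png")
```

```text
0.012 fX 3.18 fY 0.18 fz 5.28 moved 0.0105 0.0001 0.023402994012809653 18.375
0.04 fX 4.28 fY 1.73 fz 5.85 moved 0.0379 0.0003 0.02391471654668236 18.9917
0.065 fX 4.11 fY 2.53 fz 7.46 moved 0.0625 0.0005 0.023373108137596514 19.5583
```

View pics/w10.png

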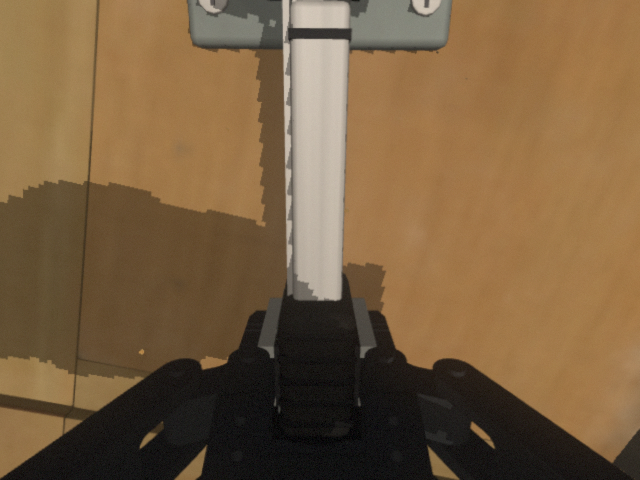

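Tube is past the first stop: the black line shows at (320,34), clear of the sleeve. The grip is unchanged. Continuing to the end stop.

Run:
```python
from h import *
hnd=np.array([.5208,-.0537,0])+.001*Y+.002*X
e0=np.array([.51983,-.05218,.0453])
for d in (.09,.098,.101,.103,.105,.107,.109):
    movel(hnd-d*X+[0,0,.045],speed=.05); pause(.1); f=np.array(read_ft_force()); e=np.array(read_eef_pos())-e0
    print(d,"fX %.2f fY %.2f fz %.2f"%(f@X,f@Y,f[2]),"moved",(-e@X).round(4),(e@Y).round(4),read_finger_gap(),read_time_s())
    if abs(f@X)>14: break
snap("wrist","pics/w11.png");snap("scene","pics/s11.png",(245,160,405,300),5);snap("top","pics/t11.png",(210,215,390,305),4)
```

```text
0.09 fX 5.54 fY 2.27 fz 7.78 moved 0.0869 0.0006 0.023347715703067137 20.3583
0.098 fX 5.93 fY 3.55 fz 7.78 moved 0.0948 0.0006 0.02346830850638029 20.7667
0.101 fX 6.85 fY 3.30 fz 8.26 moved 0.0977 0.0007 0.02342662852625155 21.1167
0.103 fX 4.98 fY 2.96 fz 8.55 moved 0.0997 0.0007 0.023886755095754608 21.4667
0.105 fX 7.90 fY 4.17 fz 9.79 moved 0.1001 0.0007 0.023596178461606797 21.8167
0.107 fX 11.80 fY 4.80 fz 11.62 moved 0.1002 0.0007 0.023378985089531207 22.1667
0.109 fX 12.55 fY 5.05 fz 12.05 moved 0.1002 0.0007 0.023323233580592077 22.5167
```

View pics/w11.png

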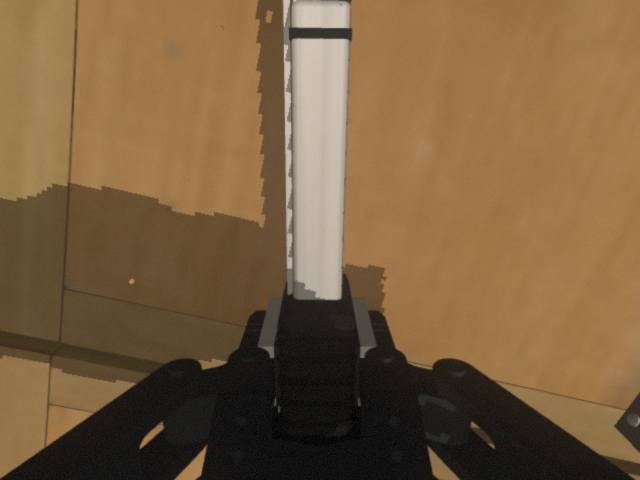

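View pics/s11.png

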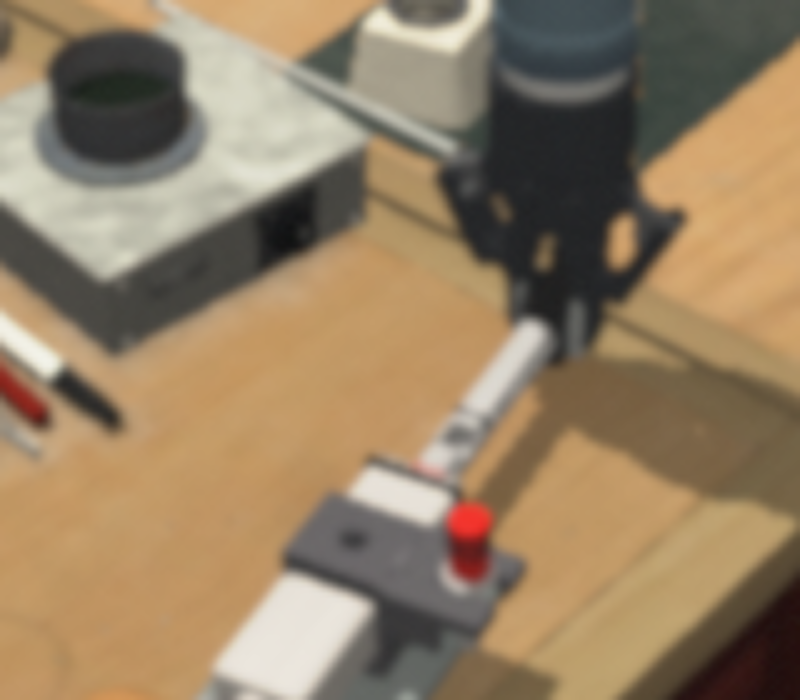

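View pics/t11.png

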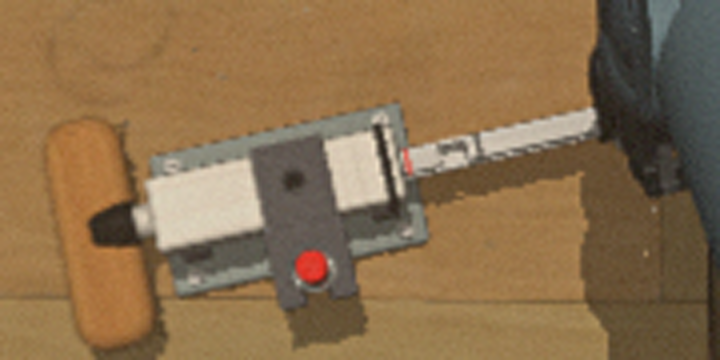

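Run:
```python
from h import *
a=np.array(read_eef_pos()); pause(.7); b=np.array(read_eef_pos())
print((b-a).round(5),np.round(read_joint_vel(),4),np.round(read_ft_force(),2),read_finger_gap(),read_time_s())
sign_off()
```

```text
[-1.e-05 -1.e-05 -1.e-05] [ 0.0005  0.0012 -0.0002  0.0008 -0.0007  0.0003 -0.0006] [-8.78 11.63 11.68] 0.023566283505518603 23.3667
the job is handed in; nothing more can be done
```

I drew the pin straight up out of the bore, parked it in the ledge notch by its collar and released it. I then pinched the handle with the button squeezed in, pulled it past the first stop to the second, and handed in at 23.4 s while still holding it there.

**Pin:** The last pictures show it upright in the notch with its collar on the ledge and nothing touching it. After release I judged it only by picture. The collar point measured about 2–3 mm from the notch, with scatter of that size between sightings.

**Handle:** The gripper travelled 100.2 mm and then stalled against the stop with about 12–14 N of pull. The red lines show at the sleeve's mouth. Over the last 0.7 s it moved about 0.01 mm.

**Grip:** The finger gap held at 23.3–23.9 mm. That is less than the 26 mm given for the button fully in, but the gripper also read about 1 mm low on the 20 mm pin. I took the button to be fully in, and the tube passing the first stop bears that out.

**Bystanders:** The arm stayed away from the slab, tape roll and stone after leaving its start position. I did not measure their positions again at the end.

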